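# Raise the spark guard over the pipe

## Robot

A 7-joint arm with a two-finger parallel gripper is mounted at the origin on the work surface. World frame = base frame: x ahead of the robot, y to its left, z up, the work surface at z = 0. Lengths are in mm, angles in rad, forces in N, time in s.
With the tool pointing down it reaches from about 400 to 900 mm from the base axis. Payload 5.6 kg.
Tool frame: the origin (TCP) lies at the very end of the fingers, on their centre line; the grasp point (between the pads) lies arm.tcp_to_grasp behind it (arm.tcp_to_grasp is the distance from the TCP to the grasp point, in mm); z points along the fingers, y is the line along which they close (so a half turn about z gives the same grasp; the last joint's range is limited). The gripper opens to 92 mm and grips with 3 to 60 N. Pads are 20 mm wide; open, the fingers measure 128 mm over their backs; the gripper's body (75 mm by 189 mm) begins 69 mm behind the grasp point.
Start: joints at [-1.237, 0.468, -0.012, 1.603, 0.006, 1.071, -0.056], TCP at [239.206, 604.392, 214.592] pointing down, gripper open.
Joint ranges: [-2.53, 2.53], [-0.31, 2.02], [-1.57, 1.55], [0.28, 2.44], [-1.29, 4.43], [0.15, 1.84], [-2.92, 2.92]. Speed limits (rad/s): [2.57, 2.57, 3.14, 3.14, 3.14, 3.14, 3.14].

## Interface

Orientations are given as a unit quaternion [w, x, y, z].
In Python, from cell import arm gives the robot as it stands.
- The arm moves only by the tool step_arm, never from a script. Its argument "moves" is a list of rows, each an object of numbers: "jaw": the opening in per cent of the stroke, from 0 (shut) to 100 (fully open); "dx", "dy", "dz": the shift along the tool's x, y, z normalised to -1 to 1, where 1 is 20 cm; "roll": the turn about the tool's z normalised to -1 to 1, where 1 is 120 degrees. In form: [{"jaw": .., "dx": .., "dy": .., "dz": .., "roll": ..}, ...]. A call has 1 to 20 rows; each row is the pose to reach, as a shift and turn from the pose commanded when the call began, along the tool's axes at that moment; what a row does not reach only later rows make up. A row lasts 1/8 s, in which the tool goes at most 62.5 mm and 10.7 degrees, less where a joint would pass 70% of its speed; a pose out of reach is approached as far as the arm can. A call with a number of a shift or a turn outside -1 to 1 is refused whole. A call with a gripper value outside its range is refused whole. The fingers move at their own pace and stop on an object; "grip_force" is the grip in N (left out, the last holds). Time passes only in rows, so rows that repeat a pose let the fingers close. It gives the time, the measured TCP pose, the force, the opening and the grip force at its end, in the units of the state.
- arm.sense(): the state, without advancing time (a new reading comes with each control period).
- arm.capture(name): name is "scene" or "top"; returns the picture (420x560x3 uint8, red, green, blue); there is no depth.
- arm.camera_info(name): a dict with "fx", "fy", "cx", "cy" (pixels), "T" (4x4, takes a point from camera to world coordinates). Camera axes: x right, y down, z forward; pixel columns grow to the right and rows downward; lengths in mm; the calibration is good to about 2 mm. A picture is of the moment at which its call begins. camera_info takes no time and is no camera call.
- arm.sign_off(): hands the job in; it is judged then, once.
The state is a dict: "time_s": time; "q": joint angles; "qd": joint speeds; "joint_torque": joint torques, N m; "eef_pos": TCP position; "tool_rot": TCP orientation; "force": force on the tool from outside, world axes, zero at the start; "ft_torque": the same for the moment, N m; "width": finger opening in mm; "grasp_force": force on a finger pad.
Only numpy, scipy, OpenCV 4.12 (cv2) and the standard library are available. Lean on these libraries where they do the work, as an engineer would, in place of code of your own. Each camera call takes 0.05 s, during which the arm holds its last target. There are 200 camera calls.

## Task

One of the two pipe rests holds a length of pipe. With the fingertips, push that rest's spark guard up from underneath its free edge, past its balance point, so that it stays raised by itself, and then move clear. Do not grip the guard; leave the pipe in its rest, the empty rest's guard down, and the other things on the bench where they are.

Things in the scene. Friction and masses are not known exactly. Their poses are not given: they have to be found in the camera images.
- guard_a (a joint): Angle (rad) of the spark guard over the rest that holds the pipe. 0 = lowered: it slopes 20 degrees upward from hinge to free edge. Grows as the free edge swings up and over, away from where it points; about 1.48 = raised against its stop, 15 degrees beyond upright. It balances at about 0.72 (0.66 to 0.78): below that it falls back down, above it tips to the stop by itself and stays.
- guard_b (a joint): Angle of the identical guard over the empty rest, same meaning; lowered at the start and to be left so.
- guard_a_hinge (a point): Mid-point of guard_a's hinge axis, 120 to 145 mm above the bench (the rests stand on packing of unequal height). The hinge axis is horizontal, along the width of the guard. The guard is a plain aluminium plate 92 mm wide: an 8 mm lower plate (guard_a_c0) and a 5 mm upper one (guard_a_c1) that ends 6 mm short of the free edge. Steel cheeks stand beside the hinge.
- guard_a_lip (a point): Middle of the lower edge of guard_a's free end (underside), 220 mm from the hinge axis, 71 mm above it when lowered. The space under and before it is empty (the pipe lies about 100 mm nearer the hinge). Horizontally, hinge minus lip is the way the edge is pushed over. Lifting it takes 1 to 2 N at first. A dark steel roller behind the hinge is the counterweight.
- guard_b_hinge (a point): The same point on the hinge of guard_b (empty rest). Its guard reaches 220 mm from here roughly towards the robot's side, up to about 230 mm above the bench.
- pipe_center (a point): Centre of the loose copper-coloured pipe, 48 mm in diameter, 240 mm long, 0.5 to 1 kg, lying across two V blocks under guard_a, parallel to its hinge axis, about 105 mm from it towards the robot; its ends stick out at both sides of the guard. Its top is about 17 mm lower than the hinge axis. To be left alone.
- coupling_center (a point): Centre (half-way up) of a loose dark steel pipe coupling standing on the bench, 54 mm in diameter, 45 mm high. Bystander.
- can_center (a point): Centre (half-way up) of a loose metal can, 60 mm in diameter, 130 mm high. Bystander.
- brush: A loose hand brush lying on the bench. Bystander.

How it is judged (in metres and radians):
On the way, in this order (a step that is already met when the one before it is completed fails the run):
1. the fingers carry the guard over the pipe upward from underneath (contact force between guard_a_c0 and the fingers above 0.3 N and value of joint guard_a above 0.1 rad), for 0.05 s.
2. that guard has gone past its balance point to its raised stop (value of joint guard_a above 1.35 rad), for 0.2 s.
At the end, for the whole second after the job is handed in: The guard over the pipe rests raised against its stop (joint above 1.38 rad) and at rest, the other guard is down (below 0.08 rad), the pipe lies in its rest within 20 mm of where it was, and the coupling, can and brush are within 30 mm of where they were (value of joint guard_a above 1.38 rad and velocity of joint guard_a between -0.05 and 0.05 rad/s and value of joint guard_b below 0.08 rad and distance of pipe_center from where it was at the start of the episode below 0.02 m and distance of each of coupling_center, can_center, brush from where it was at the start of the episode below 0.03 m); the robot touches nothing.
It fails at once if the guard is gripped: the fingers press on its upper and its under side at once (contact force between each of guard_a_c0, guard_a_c1 and the fingers above 1 N).
It fails at once if the empty rest's guard is raised (value of joint guard_b above 0.3 rad).
It fails at once if the pipe is pushed about or lifted (distance of pipe_center from where it was at the start of the episode above 0.03 m).
It fails at once if the coupling, can or brush is pushed about or lifted (distance of any of coupling_center, can_center, brush from where it was at the start of the episode above 0.05 m).
It also fails if it takes over 40 s, if anything falls off the work surface, if the arm or the gripper's body presses on something with over 40 N, if the wrist force passes 120 N, or if a joint passes its speed limit or range.

## Working session

There is one attempt and no reset: what is moved stays moved. The work goes in short steps, Python scripts to look and compute and a tool call to move; the robot and the scene stay as the last step left them, time stands still between calls to the robot, and variables do not carry over. Pictures are saved under pics/ and viewed, at most 10 in all, crops included, and the job is handed in when it is done.

Besides the shell and the picture viewer there is one more tool, called as name(argument=value, ...) on one line, values as JSON. step_arm: Moves the arm, as the interface text tells. Its arguments: {"type":"object","properties":{"moves":{"type":"array","items":{"type":"object","properties":{"jaw":{"type":"number"},"dx":{"type":"number","minimum":-1,"maximum":1},"dy":{"type":"number","minimum":-1,"maximum":1},"dz":{"type":"number","minimum":-1,"maximum":1},"roll":{"type":"number","minimum":-1,"maximum":1}}}},"grip_force":{"type":"number"}},"required":["moves"]}

```bash
mkdir -p pics
python3 - <<'E'
from cell import arm
import cv2
for n in("scene","top"):
    cv2.imwrite(f"pics/{n}0.png",arm.capture(n)[:,:,::-1]); c=arm.camera_info(n); print(n,c)
s=arm.sense();print(s['time_s'],s['eef_pos'],s['tool_rot'],s['force'],s['width'],arm.tcp_to_grasp)
E
```

```text
scene {'fx': 460.2435428399902, 'fy': 460.2435428399902, 'cx': 287.4362786253092, 'cy': 210.81941665666574, 'T': array([[ 5.48394301e-01,  6.27296092e-01, -5.52958682e-01,
         1.17180034e+03],
       [ 8.36119074e-01, -4.01064778e-01,  3.74235136e-01,
        -4.15611156e+02],
       [ 1.29839875e-02, -6.67567717e-01, -7.44435866e-01,
         9.97560032e+02],
       [ 0.00000000e+00,  0.00000000e+00,  0.00000000e+00,
         1.00000000e+00]])}
top {'fx': 487.04250878813997, 'fy': 487.04250878813997, 'cx': 278.50343872231633, 'cy': 208.13082744544397, 'T': array([[-1.24454397e-03, -9.97530313e-01,  7.02262511e-02,
         4.37439606e+02],
       [-9.99997674e-01,  1.11774872e-03, -1.84479218e-03,
         2.60179480e+01],
       [ 1.76174082e-03, -7.02283836e-02, -9.97529383e-01,
         1.53623055e+03],
       [ 0.00000000e+00,  0.00000000e+00,  0.00000000e+00,
         1.00000000e+00]])}
0.1 [239.03154669 603.90301332 213.74740612] [-8.39895184e-05  1.87308598e-01  9.82300807e-01 -7.79452633e-04] [-0.41106247  0.10503926  0.6864913 ] 91.82400367967104 18.700000000000003
```

View pics/scene0.png

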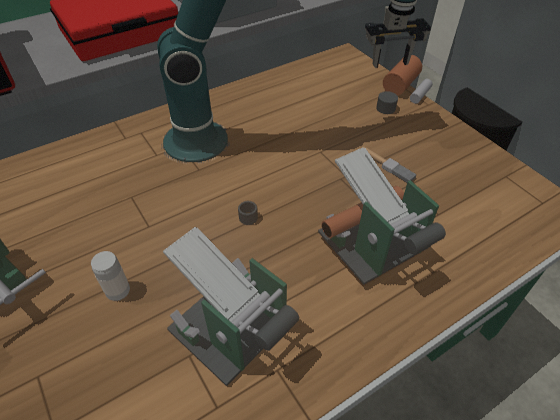

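View pics/top0.png

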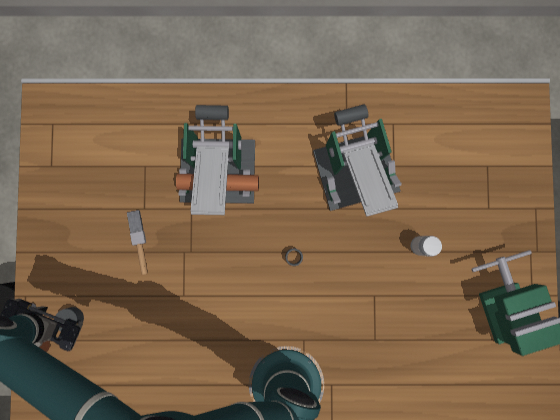

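The pipe rest is the left one in the top view (pipe at about 217,182; lip at about 193–224,213) and the right one in the scene view (lip at about 337–368,155). Next I'll crop both for corner pixels.

Run:
```python
import cv2,numpy as np
a=cv2.imread("pics/top0.png")[95:225,165:265];b=cv2.imread("pics/scene0.png")[140:270,315:445]
f=lambda i:cv2.resize(i,None,fx=4,fy=4,interpolation=cv2.INTER_CUBIC)
a,b=f(a[:, :]),f(b[:, :100])
cv2.imwrite("pics/crop.png",np.hstack([a,b]))
```

```text
(no output)
```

View pics/crop.png

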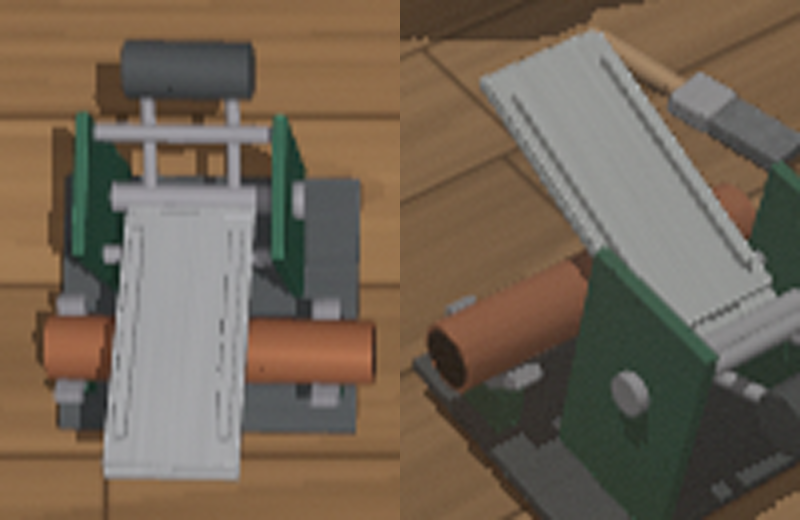

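```bash
cat > h.py <<'E'
import numpy as np
from cell import arm
def ray(n,u,v):
    c=arm.camera_info(n);T=np.array(c['T'])
    return T[:3,3],T[:3,:3]@np.array([(u-c['cx'])/c['fx'],(v-c['cy'])/c['fy'],1])
def tri(a,b):
    (o,d),(p,e)=ray("top",*a),ray("scene",*b)
    s=np.linalg.lstsq(np.c_[d,-e],p-o,rcond=None)[0]
    return (o+s[0]*d+p+s[1]*e)/2,np.linalg.norm(o+s[0]*d-p-s[1]*e)
def plane(n,uv,z):
    o,d=ray(n,*uv);return o+d*(z-o[2])/d[2]
E
python3 - <<'E'
from h import *
np.set_printoptions(precision=1,suppress=True)
L,e=tri((191,214),(365,148));R,f=tri((225,214.7),(335.5,160));M=(L+R)/2
print(L,e,R,f,M)
ax=(L-R)[:2];yaw=np.degrees(np.arctan2(-ax[0],ax[1]));print(np.linalg.norm(L-R),'yaw',yaw)
d=np.array([ax[1],-ax[0]])/np.linalg.norm(ax)
print('push dir',d,'hinge',M[:2]+208*d, M[2]-71)
for uv in [(111,197),(280,197)]: print('rod end',plane("top",(165+uv[0]/4,95+uv[1]/4),M[2]-75))
for uv in [(45,345),(375,352)]: print('pipe end',plane("top",(165+uv[0]/4,95+uv[1]/4),M[2]-115))
for uv in [(136,212),(145,273)]: print('brush',plane("top",uv,15))
for n,uv in [("coupling",(292,256))]: print(n,plane("top",uv,45))
from scipy.spatial.transform import Rotation as Ro
print(Ro.from_quat(np.roll(arm.sense()['tool_rot'],-1)).as_matrix())
E
```

```text
[516.6 263.4 218.2] 6.63889448831004 [513.9 170.4 219.3] 4.685866080766577 [515.2 216.9 218.8]
93.05472581694615 yaw -1.6838245578773916
push dir [ 1. -0.] hinge [723.1 210.8] 147.78708877089883
rod end [720.9 271.2 143.8]
rod end [720.8 149.  143.8]
pipe end [618.4 325.8 103.8]
pipe end [612.9  81.7 103.8]
brush [532.9 468.9  15. ]
brush [343.4 437.4  15. ]
coupling [396.1 -17.7  45. ]
[[-0.9  0.4 -0. ]
 [ 0.4  0.9 -0. ]
 [-0.  -0.  -1. ]]
```

The guard's lip is at about (515, 217) with its underside near z ≈ 210, and the hinge is at about (722, 211, 138). The push direction is about +x. I'll close the fingers, turn the tool square to the lip and approach in front of it.

step_arm(moves=[{"jaw": 0, "dx": -0.2, "dy": -0.16, "dz": 0, "roll": -0.05}, {"jaw": 0, "dx": -0.43, "dy": -0.35, "dz": 0, "roll": -0.1}, {"jaw": 0, "dx": -0.65, "dy": -0.52, "dz": 0, "roll": -0.15}, {"jaw": 0, "dx": -0.87, "dy": -0.7, "dz": 0, "roll": -0.18}, {"jaw": 0, "dx": -0.87, "dy": -0.7, "dz": 0, "roll": -0.18}, {"jaw": 0, "dx": -0.87, "dy": -0.7, "dz": 0, "roll": -0.18}, {"jaw": 0, "dx": -0.87, "dy": -0.7, "dz": 0, "roll": -0.18}])

```text
time_s: 0.98
eef_pos: [348.3, 411.6, 214.4]
tool_rot: [-0.0, -0.001, 1.0, 0.0]
force: [0.6, 0.1, 0.1]
width: 24.0
grasp_force: 0.0
```

step_arm(moves=[{"jaw": 0, "dx": -0.14, "dy": -0.25, "dz": 0}, {"jaw": 0, "dx": -0.28, "dy": -0.5, "dz": 0}, {"jaw": 0, "dx": -0.42, "dy": -0.75, "dz": 0.05}, {"jaw": 0, "dx": -0.56, "dy": -0.97, "dz": 0.17}, {"jaw": 0, "dx": -0.56, "dy": -0.97, "dz": 0.17}, {"jaw": 0, "dx": -0.56, "dy": -0.97, "dz": 0.17}])

```text
invalid input at $.moves[0]: expected keys jaw, dx, dy, dz, roll
```

Run:
```python
from cell import arm
import cv2,numpy as np
a=arm.capture("top")[95:240,165:265,::-1];b=arm.capture("scene")[90:235,290:390,::-1]
cv2.imwrite("pics/near.png",cv2.resize(np.hstack([a,b]),None,fx=4,fy=4,interpolation=cv2.INTER_CUBIC))
s=arm.sense();print(s['eef_pos'],s['tool_rot'],s['force'],s['width'])
```

```text
[348.46693758 411.34613062 214.35705194] [-1.98099677e-04 -1.25957312e-03  9.99999187e-01 -5.02082035e-06] [-0.05745439 -0.61867413  0.59507298] 15.664576365773442
```

View pics/near.png

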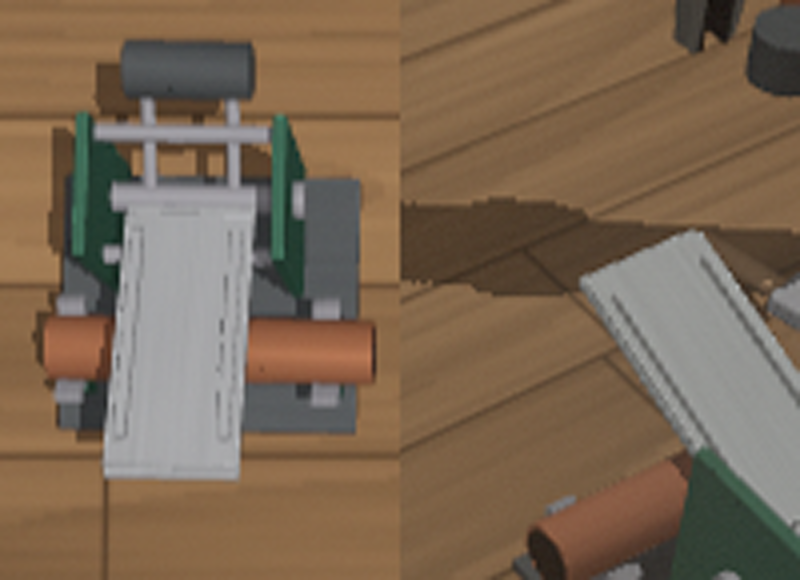

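The move was refused because `roll` was missing, so the picture only shows the untouched guard, with its lip at the bottom of the crop, and the hand still at the top right. I'll repeat it with `roll` included.

step_arm(moves=[{"jaw": 0, "dx": -0.14, "dy": -0.25, "dz": 0, "roll": 0}, {"jaw": 0, "dx": -0.28, "dy": -0.5, "dz": 0, "roll": 0}, {"jaw": 0, "dx": -0.42, "dy": -0.75, "dz": 0.05, "roll": 0}, {"jaw": 0, "dx": -0.56, "dy": -0.97, "dz": 0.17, "roll": 0}, {"jaw": 0, "dx": -0.56, "dy": -0.97, "dz": 0.17, "roll": 0}, {"jaw": 0, "dx": -0.56, "dy": -0.97, "dz": 0.17, "roll": 0}])

```text
time_s: 1.82
eef_pos: [461.1, 217.6, 180.6]
tool_rot: [-0.0, -0.001, 1.0, 0.0]
force: [1.2, 0.0, -0.1]
width: 0.5
grasp_force: 0.0
```

Run:
```python
from cell import arm
import cv2,numpy as np
a=arm.capture("top")[115:260,165:265,::-1];b=arm.capture("scene")[60:205,290:390,::-1]
cv2.imwrite("pics/near2.png",cv2.resize(np.hstack([a,b]),None,fx=4,fy=4,interpolation=cv2.INTER_CUBIC))
s=arm.sense();print(s['eef_pos'],s['tool_rot'],s['force'],s['width'])
```

```text
[460.93090518 218.32310082 180.98008241] [ 1.87049029e-04 -1.70721618e-03  9.99998397e-01  5.05639378e-04] [0.3720282  0.33044358 0.4216152 ] 0.3244874459512808
```

View pics/near2.png

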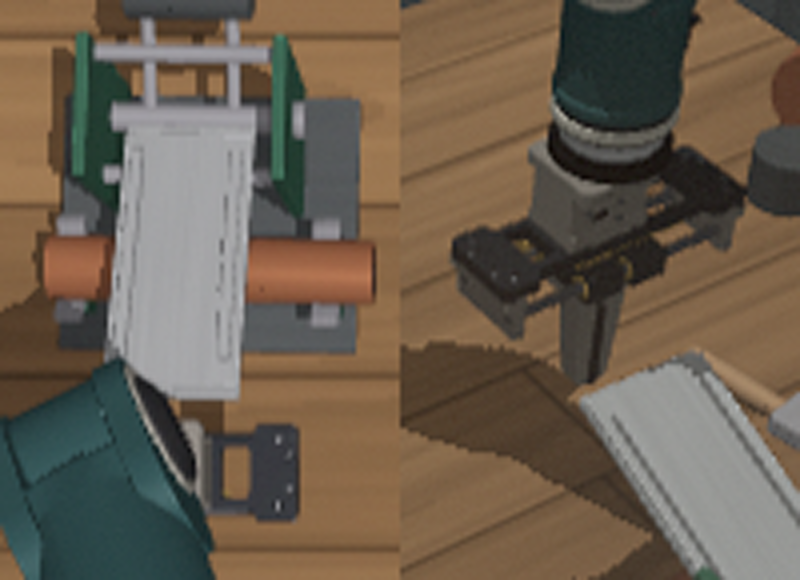

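The view shows the closed fingers in front of the lip, tip at about (585,380) in the crop and below the free edge. I'll advance slowly until contact.

step_arm(moves=[{"jaw": 0, "dx": -0.08, "dy": 0, "dz": 0, "roll": 0}, {"jaw": 0, "dx": -0.16, "dy": 0, "dz": 0, "roll": 0}, {"jaw": 0, "dx": -0.19, "dy": 0, "dz": 0, "roll": 0}, {"jaw": 0, "dx": -0.2, "dy": 0, "dz": 0, "roll": 0}, {"jaw": 0, "dx": -0.2, "dy": 0, "dz": 0, "roll": 0}])

```text
time_s: 2.55
eef_pos: [501.3, 216.1, 180.4]
tool_rot: [-0.0, -0.0, 1.0, -0.0]
force: [-0.1, 0.2, 0.3]
width: 0.2
grasp_force: 0.0
```

step_arm(moves=[{"jaw": 0, "dx": -0.01, "dy": 0, "dz": 0, "roll": 0}, {"jaw": 0, "dx": -0.02, "dy": 0, "dz": 0, "roll": 0}, {"jaw": 0, "dx": -0.02, "dy": 0, "dz": 0, "roll": 0}])

```text
time_s: 2.92
eef_pos: [502.2, 216.2, 180.3]
tool_rot: [-0.003, -0.0, 1.0, -0.001]
force: [-9.2, -0.8, 5.7]
width: 0.5
grasp_force: 4.7
```

Contact is at TCP x ≈ 502, and pushing straight in jams by friction. I'll go up along the arc, with a slight upward lead.

step_arm(moves=[{"jaw": 0, "dx": 0, "dy": 0, "dz": -0.03, "roll": 0}, {"jaw": 0, "dx": -0.015, "dy": 0, "dz": -0.06, "roll": 0}, {"jaw": 0, "dx": -0.035, "dy": 0, "dz": -0.1, "roll": 0}, {"jaw": 0, "dx": -0.055, "dy": 0, "dz": -0.14, "roll": 0}, {"jaw": 0, "dx": -0.08, "dy": 0, "dz": -0.18, "roll": 0}, {"jaw": 0, "dx": -0.08, "dy": 0, "dz": -0.18, "roll": 0}])

```text
time_s: 3.68
eef_pos: [519.1, 216.0, 217.3]
tool_rot: [-0.003, -0.0, 1.0, -0.0]
force: [-10.7, -2.0, 4.4]
width: 0.2
grasp_force: 5.6
```

Run:
```python
from cell import arm
import cv2,numpy as np
b=arm.capture("scene")[60:240,290:450,::-1]
cv2.imwrite("pics/lift1.png",cv2.resize(b,None,fx=3,fy=3,interpolation=cv2.INTER_CUBIC))
s=arm.sense();print(s['eef_pos'],s['tool_rot'],s['force'],s['width'])
```

```text
[518.86452327 215.96769327 216.98734747] [-2.80929023e-03 -2.13636314e-04  9.99995901e-01 -5.10562463e-04] [-11.56936852  -1.31521655   5.58417793] 0.2808565868886382
```

View pics/lift1.png

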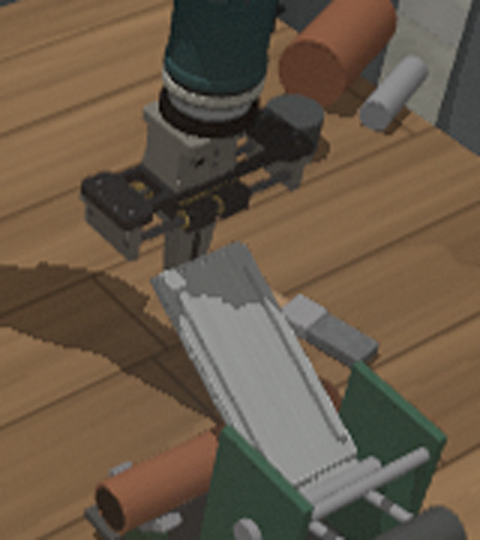

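The guard is rising on the fingers, with its free edge at about (205,265) in the crop. I'll carry on along the arc past the balance point.

step_arm(moves=[{"jaw": 0, "dx": -0.03, "dy": 0, "dz": -0.06, "roll": 0}, {"jaw": 0, "dx": -0.06, "dy": 0, "dz": -0.11, "roll": 0}, {"jaw": 0, "dx": -0.11, "dy": 0, "dz": -0.17, "roll": 0}, {"jaw": 0, "dx": -0.16, "dy": 0, "dz": -0.23, "roll": 0}, {"jaw": 0, "dx": -0.215, "dy": 0, "dz": -0.285, "roll": 0}, {"jaw": 0, "dx": -0.275, "dy": 0, "dz": -0.335, "roll": 0}, {"jaw": 0, "dx": -0.335, "dy": 0, "dz": -0.385, "roll": 0}, {"jaw": 0, "dx": -0.4, "dy": 0, "dz": -0.43, "roll": 0}, {"jaw": 0, "dx": -0.47, "dy": 0, "dz": -0.465, "roll": 0}, {"jaw": 0, "dx": -0.54, "dy": 0, "dz": -0.495, "roll": 0}, {"jaw": 0, "dx": -0.61, "dy": 0, "dz": -0.52, "roll": 0}, {"jaw": 0, "dx": -0.685, "dy": 0, "dz": -0.54, "roll": 0}, {"jaw": 0, "dx": -0.685, "dy": 0, "dz": -0.54, "roll": 0}, {"jaw": 0, "dx": -0.685, "dy": 0, "dz": -0.54, "roll": 0}])

```text
time_s: 5.48
eef_pos: [658.5, 216.3, 324.5]
tool_rot: [0.0, -0.0, 1.0, 0.0]
force: [0.3, 0.2, 0.2]
width: 0.4
grasp_force: 0.0
```

Run:
```python
from cell import arm
import cv2,numpy as np
b=arm.capture("scene")[60:260,290:450,::-1]
cv2.imwrite("pics/lift2.png",cv2.resize(b,None,fx=3,fy=3,interpolation=cv2.INTER_CUBIC))
s=arm.sense();print(s['eef_pos'],s['tool_rot'],s['force'],s['width'])
```

```text
[658.25728656 216.34658719 324.55936793] [ 4.59005151e-05 -1.89625931e-04  9.99999979e-01  5.66880718e-05] [-0.01506536  0.92100543  0.53433498] 0.35645587066232826
```

View pics/lift2.png

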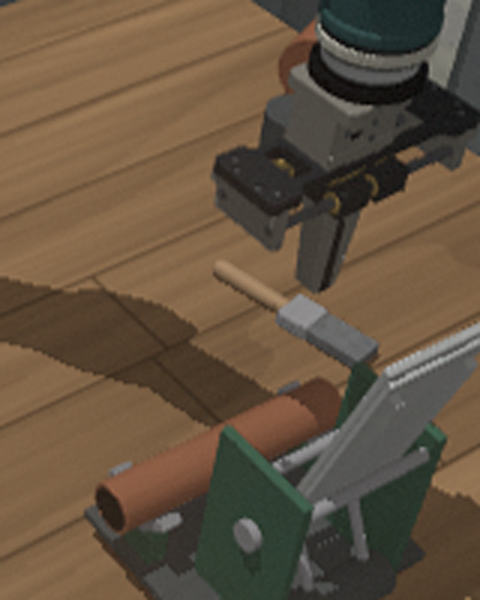

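The guard has tipped over to its stop, with its plate at about (400,420) in the crop leaning away. The pipe is still in its rest and the fingers are free. I'll back away and wait a moment.

step_arm(moves=[{"jaw": 0, "dx": 0.1, "dy": 0, "dz": -0.05, "roll": 0}, {"jaw": 0, "dx": 0.3, "dy": 0, "dz": -0.1, "roll": 0}, {"jaw": 0, "dx": 0.5, "dy": 0, "dz": -0.1, "roll": 0}, {"jaw": 0, "dx": 0.6, "dy": 0, "dz": -0.1, "roll": 0}, {"jaw": 0, "dx": 0.6, "dy": 0, "dz": -0.1, "roll": 0}, {"jaw": 0, "dx": 0.6, "dy": 0, "dz": -0.1, "roll": 0}, {"jaw": 0, "dx": 0.6, "dy": 0, "dz": -0.1, "roll": 0}, {"jaw": 0, "dx": 0.6, "dy": 0, "dz": -0.1, "roll": 0}])

```text
time_s: 6.52
eef_pos: [539.0, 216.0, 344.2]
tool_rot: [-0.0, 0.0, 1.0, -0.0]
force: [0.4, 0.3, 0.3]
width: 0.6
grasp_force: 0.0
```

Run:
```python
from cell import arm
import cv2
cv2.imwrite("pics/end.png",arm.capture("scene")[:,:,::-1])
```

```text
(no output)
```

View pics/end.png

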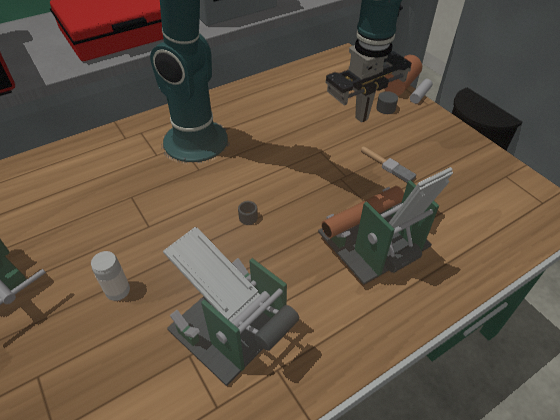

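The guard over the pipe stands raised at about (425,195). The other guard is down at about (215,265), and the pipe, coupling, can and brush haven't moved.

```bash
python3 -c "
from cell import arm
print(arm.sign_off())"
```

```text
the job is handed in; nothing more can be done
None
```

The guard over the pipe was pushed past its balance point and now rests raised against its stop; the arm is clear, nothing else visibly moved, and the job is handed in (no verdict came back).

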